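Roll the thick mandrel up to the stop

TASK

Two steel mandrel bars lie loose on the worktop, one on each side of the low dark steel stop. Roll the thicker bar along the table to the stop with the gripper used like a flat palm: fingers closed and laid on top of the bar, never pushing it from the side or picking it up, until it rests square against the middle of the stop's long side. Leave the thinner bar where it lies.

Things in the scene. Friction and masses are not known exactly. Their poses are not given: they have to be found in the camera images.
- thick_bar: Thick bar: solid steel cylinder lying on the table, diameter 40 mm, length 100 mm, about 0.4 kg. Origin mid-length on its axis, 20 mm above the table; x axis along the cylinder, y and z turn as it rolls (z up at the start). Starts on either side of the stop, roughly parallel to it, axis 105 to 145 mm from the stop's middle line. Left alone it soon stops rolling; it moves half as far as the palm on it.
- thin_bar: Thin bar: the same kind of steel cylinder, diameter 26 mm, length 100 mm, 0.25 kg, on the other side of the stop. Origin at its middle on its axis; x axis along the cylinder. Must stay where it lies.
- stop: Stop: dark steel block fixed to the worktop, 130 mm long (its x axis), 24 mm wide (its y axis), 26 mm high, two sunk screws in its top. Origin at the centre of its underside, on the table; z up. Its two long sides lie 12 mm either side of the origin, so a 40 mm bar that touches one has its axis 32 mm from the stop's middle line.

How it is judged:
On the way:
1. the thick bar has rolled at least 10 mm from its start, on the table and turning, with the fingers pressing on it from above (distance of thick_bar from where it was at the start of the episode above 0.01 m and angle between thick_bar's own z axis and vertical above 0.4 rad and height (world z) of thick_bar below 0.024 m and contact force between the fingers and thick_bar above 0.3 N and height (world z) of the grasp point above 0.048 m), for 0.02 s.
At the end, for the whole second after the job is handed in: The thick bar lies at rest on the table against a long side of the stop: gap at its middle under 5 mm, parallel to the stop within 0.09 rad (5 degrees), its middle within 30 mm of the stop's middle lengthwise; the thin bar is within 15 mm of where it started (y of thick_bar in the frame of stop between -0.037 and 0.037 m and x of thick_bar in the frame of stop between -0.03 and 0.03 m and angle between the x axis of thick_bar and the x axis of stop, either way round below 0.09 rad and height (world z) of thick_bar below 0.024 m and linear speed of thick_bar below 0.01 m/s and distance of thin_bar from where it was at the start of the episode below 0.015 m); the robot touches nothing.
It fails at once if the thick bar was lifted off the table (more than 10 mm) (height (world z) of thick_bar above 0.03 m).
It fails at once if the fingers pushed or gripped the thick bar at its side (touching it with the grasp point lower than 45 mm above the table) instead of lying on top of it (contact force between the fingers and thick_bar above 1 N and height (world z) of the grasp point below 0.045 m).
It fails at once if the thin bar was moved more than 15 mm (distance of thin_bar from where it was at the start of the episode above 0.015 m).
It also fails if it takes over 45 s, if anything falls off the work surface, if the arm or the gripper's body presses on something with over 40 N, if the wrist force passes 120 N, or if a joint passes its speed limit or range.

ROBOT

A 7-joint arm with a two-finger parallel gripper is mounted at the origin on a cart in front of the work surface, level with it; the furniture and walls round the work are solid. World frame = base frame: x ahead of the robot, y to its left, z up, the work surface at z = 0. Lengths are in m, angles in rad, forces in N, time in s.
With the tool pointing down it reaches from about 0.4 to 0.85 m from the base axis. Payload 10.4 kg.
Tool frame: the origin (TCP) lies at the very end of the fingers, on their centre line; the grasp point (between the pads) lies 19 mm behind it (env.grip_depth is the distance from the TCP to the grasp point, in m); y points along the fingers, z is the direction in which the jaws open and shut, and the axes are right-handed (so a half turn about y gives the same grasp; the last joint's range is limited). The gripper opens to 87 mm and grips with 3 to 60 N. Pads are 19 mm wide; open, the fingers measure 117 mm over their backs; the gripper's body (75 mm by 190 mm) begins 51 mm behind the grasp point.
Start: joints at [1.175, 0.332, -0.065, 1.46, 0.022, 1.35, -0.088], TCP at [0.228, -0.582, 0.223] pointing down, gripper open.
Joint ranges: [-2.6, 2.6], [-0.5, 2.12], [-1.47, 1.34], [0.16, 2.42], [-1.27, 4.41], [0.06, 2.06], [-2.6, 2.6]. Speed limits (rad/s): [2.22, 2.22, 2.79, 2.79, 3.14, 3.14, 3.14].

INTERFACE

Orientations are given as a unit quaternion [x, y, z, w].
In Python, from station import monitor, imaging, env, models gives the robot as it stands. The module is installed in compiled form; this text tells all that it offers.
- The arm moves only by the tool play_rows, never from a script. Its argument "steps" is a list of rows, each a list of 3 entries, a list of its own where there are three numbers: the shift along the tool's x, y, z in mm, then the turn, a rotation vector about the tool's x, y, z in degrees, then the finger opening in mm, from 0 to 87. In form: [[[dx, dy, dz], [wx, wy, wz], claw], ...]. A call has exactly 8 rows; each row shifts and turns the commanded pose from where the row before left it, along the tool's axes as they then stand; what a row does not reach is not made up. A row lasts 1/8 s, in which the tool goes at most 62.5 mm and 10.7 degrees, less where a joint would pass 70% of its speed; a pose out of reach is approached as far as the arm can. A call is refused whole if a number of a shift passes 62.5 or a number of a turn 10.7, either way. A call with a gripper value outside its range is refused whole. The fingers move at their own pace and stop on an object; "grip_force" is the grip in N (left out, the last holds). Time passes only in rows, so rows that do not move let the fingers close, or fill a call up. It gives the time, the measured TCP pose, the force and the opening at its end, in the units of the state.
- monitor.read_state(): the state, without advancing time (a new reading comes with each control period).
- imaging.camera(name): name is "scene" or "top" or "wrist"; returns (picture, depth): 400x640x3 uint8, red, green, blue; 400x640 float32, m along the optical axis (not along the pixel's ray), 0 where there is no reading.
- imaging.get_calibration(name): a dict with "vertical_fov" (degrees; the focal length in pixels is half the picture's height over the tangent of half this angle, whatever the lens; pixels are square), "cx", "cy" (the principal point, pixels), "xyz" and "rotation" of the camera in the world; the wrist camera has in their place "hand_eye" (4x4, takes a point from camera to tool coordinates, whose origin is the TCP and whose axes are the tool frame's). Camera axes: x right, y down, z forward; pixel columns grow to the right and rows downward; lengths in m; the calibration is good to about 2 mm. A picture is of the moment at which its call begins: read the wrist's pose just before it. get_calibration takes no time and is no camera call.
- env.finish_job(): hands the job in, once; it reports no verdict.
Trained networks look in the newest picture that a camera, given by its name, has taken for a name from the list of things; names that differ only in an ending like _2 or _b are one class to them, and where a whole thing is asked for, a point or a joint stands for the part that bears it (a point fixed in the world has none). Each returns a list of dicts, best first, with "p" (0 to 1); they miss things now and then, are a little off and sometimes report something else, mostly with a low value. They report only what shows in the picture. A call takes as long as a camera call.
- models.find_in(target, camera): "position" ([column, row] in pixels, amid what is visible of it).
The state is a dict: "time_s": time; "joints": joint angles; "dq": joint speeds; "tau": joint torques, N m; "tcp_pos": TCP position; "eef_rot": TCP orientation; "force": force on the tool from outside, world axes, zero at the start; "wrist_torque": the same for the moment, N m; "finger_gap": opening from 0.0 (shut) to 1.0 (fully open).
Only numpy, scipy, OpenCV 4.12 (cv2) and the standard library are available. Lean on these libraries where they do the work, as an engineer would, in place of code of your own. Each camera call takes 0.05 s, during which the arm holds its last target.

## Working session

There is one attempt and no reset: what is moved stays moved. The work goes in short steps, Python scripts to look and compute and a tool call to move; the robot and the scene stay as the last step left them, time stands still between calls to the robot, and variables do not carry over. Pictures are saved under pics/ and viewed, and the job is handed in when it is done.

Besides the shell and the picture viewer there is one more tool, called after ">>>" by a JSON object that holds its "api" and its "payload", one argument or row to a line. play_rows: Moves the arm, as the interface text tells. Its arguments: {"type":"object","properties":{"steps":{"type":"array","items":{"type":"array"}},"grip_force":{"type":"number"}},"required":["steps"]}

```bash
mkdir -p pics
cat > h.py <<'E'
import numpy as np, cv2
from station import monitor, imaging, env, models
from scipy.spatial.transform import Rotation as R
def cal(n):
    c=imaging.get_calibration(n); f=200/np.tan(np.radians(c['vertical_fov'])/2); return c,f
def snap(n,name):
    p,d=imaging.camera(n); cv2.imwrite(f'pics/{name}.png',p[:,:,::-1]); np.save(f'{name}.npy',d); return p,d
def rot(c):
    r=np.array(c['rotation'],float); return r if r.shape==(3,3) else R.from_quat(r).as_matrix()
def cloud(n,d):
    c,f=cal(n); v,u=np.mgrid[0:400,0:640]
    P=np.stack([(u-c['cx'])/f*d,(v-c['cy'])/f*d,d],-1)
    return P@rot(c).T+np.array(c['xyz'])
E
python3 - <<'E'
from h import *
print(monitor.read_state())
for n in('top','scene'):
    print(imaging.get_calibration(n))
    p,d=snap(n,n+'0')
    W=cloud(n,d)
    for t in('thick_bar','thin_bar','stop'):
        for r in models.find_in(t,n)[:3]:
            u,v=map(int,r['position']); print(n,t,r,W[v,u])
E
```

```text
{'time_s': 0.0, 'joints': array([ 1.17538591,  0.33289613, -0.06465782,  1.46095873,  0.021598  ,
        1.34988628, -0.08850251]), 'dq': array([-1.03618353e-05, -3.50762819e-04,  9.32732879e-04, -2.16535863e-04,
        3.02672170e-05,  7.31589113e-04, -1.02268947e-03]), 'tau': array([-2.24531323e-04, -6.23247313e+01,  2.49419123e-02, -3.89893162e+01,
       -6.12251577e-02,  3.98353406e-02,  1.85298381e-04]), 'tcp_pos': array([ 0.22747498, -0.58171355,  0.22173037]), 'eef_rot': array([-0.1311614 ,  0.6953577 , -0.6943596 ,  0.13091639]), 'force': array([0.06605557, 1.07458363, 0.5465443 ]), 'wrist_torque': array([0.01094323, 0.02831088, 0.0012822 ]), 'finger_gap': 0.994254099753617}
{'vertical_fov': 43.12735506620604, 'cx': 316.3342948884471, 'cy': 200.00916168433162, 'xyz': array([ 0.35057256, -0.12604652,  0.92508703]), 'rotation': array([-0.70508864,  0.70703864, -0.04269597,  0.0335175 ])}
top thick_bar {'position': [281.5, 194.6], 'p': 0.92} [ 0.45685212 -0.07570143  0.04241758]
top thin_bar {'position': [418.6, 221.0], 'p': 0.68} [ 0.40985336 -0.31911638  0.02606395]
top thin_bar {'position': [343.7, 204.8], 'p': 0.32} [ 0.44085419 -0.185682    0.02367792]
top stop {'position': [344.4, 204.1], 'p': 0.81} [ 0.44044213 -0.18719708  0.02775347]
{'vertical_fov': 52.54982057180565, 'cx': 324.52902716631496, 'cy': 193.98877717166457, 'xyz': array([-0.04129662,  0.280786  ,  0.59567894]), 'rotation': array([-0.36782558,  0.82864297, -0.38326577,  0.1765291 ])}
scene thick_bar {'position': [295.7, 217.6], 'p': 0.65} [ 0.44146659 -0.06438827  0.03973219]
scene thin_bar {'position': [389.2, 180.8], 'p': 0.56} [ 0.40783061 -0.31119888  0.02198869]
scene stop {'position': [341.1, 204.7], 'p': 0.65} [ 0.4223871  -0.17352409  0.02157683]
```

Run:
```python
from h import *
d=np.load('top0.npy'); W=cloud('top',d)
p=cv2.imread('pics/top0.png')
c,f=cal('top')
# RGB printouts + masks by height in neighbourhood
z=W[...,2]
print('table z', np.median(z[100:130,300:400]))
m=((z>0.012)&(z<0.06)&(d>0)).astype(np.uint8)
n,l,s,ce=cv2.connectedComponentsWithStats(m)
for i in range(1,n):
    if s[i,4]>300:
        P=W[l==i]; 
        (cx,cy),(w,h),a=cv2.minAreaRect((P[:,:2]*1000).astype(np.float32))
        print(i,s[i],'rect mm',cx,cy,w,h,a,'zmax',np.percentile(P[:,2],[50,98]))
```

```text
table z 0.03675183088371747
1 [   0    0   62  190 2938] rect mm 646.9547729492188 384.4149169921875 6.667225360870361 365.6194763183594 74.89911651611328 zmax [0.03495882 0.05891417]
2 [   50     0   234   133 19092] rect mm 703.8165893554688 134.15933227539062 408.2479248046875 248.71560668945312 84.13420104980469 zmax [0.03571136 0.05208178]
4 [  318     0   197   182 22438] rect mm 648.5459594726562 -318.7345275878906 287.20758056640625 266.4158020019531 68.88911437988281 zmax [0.03977892 0.05608385]
5 [ 563    0   66   36 1457] rect mm 788.4813842773438 -662.2747192382812 108.92982482910156 43.68923568725586 80.10273742675781 zmax [0.022155   0.05843076]
10 [ 583   51   57  146 1581] rect mm 574.85400390625 -648.471923828125 262.71173095703125 95.2094955444336 9.8832426071167 zmax [0.04372477 0.05950203]
13 [273 100  30  24 386] rect mm 613.3458251953125 -86.27332305908203 25.503849029541016 52.07283401489258 27.262638092041016 zmax [0.01818765 0.0214236 ]
15 [  84  132   53   38 1097] rect mm 540.6049194335938 237.32296752929688 87.88232421875 61.75349807739258 82.69866943359375 zmax [0.0136819  0.01672786]
20 [ 264  166   34   59 1251] rect mm 458.07464599609375 -73.99689483642578 40.17748260498047 100.82337188720703 77.0246810913086 zmax [0.03696741 0.04221478]
21 [ 491  167   54   43 1265] rect mm 470.0919189453125 -502.2817687988281 47.8503532409668 86.7231216430664 26.023725509643555 zmax [0.02407432 0.02731705]
23 [330 169  29  73 982] rect mm 439.3721618652344 -188.1669921875 24.01158905029297 129.91514587402344 77.01521301269531 zmax [0.02623643 0.02957267]
29 [403 193  29  57 801] rect mm 410.54901123046875 -319.1501159667969 25.76036834716797 100.72460174560547 71.33727264404297 zmax [0.02392992 0.02859256]
30 [ 467  224   63   35 1310] rect mm 373.7812805175781 -464.2082214355469 109.64999389648438 41.10521697998047 76.4277114868164 zmax [0.02006338 0.02349014]
```

View pics/top0.png

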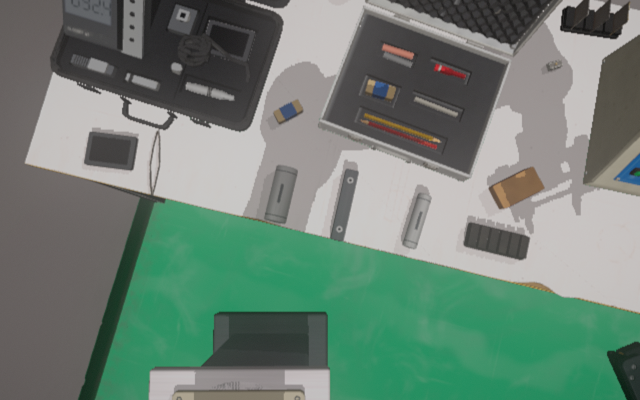

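View pics/scene0.png

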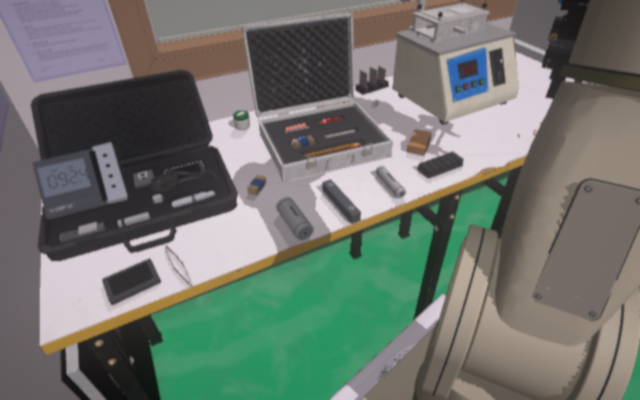

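```bash
cat >> h.py <<'E'
ST=np.array([.4394,-.1882]); A=np.radians(-13.0); D=np.array([np.cos(A),np.sin(A),0]); N=np.array([-np.sin(A),np.cos(A),0])
def plan(tgt, align=True):
    s=monitor.read_state(); T=R.from_quat(s['eef_rot']); M=T.as_matrix()
    z=N if M[:,2]@N>0 else -N
    y=np.array([0,0,-1.]); G=np.stack([np.cross(y,z),y,z],1)
    print('t',s['time_s'],'tcp',s['tcp_pos'].round(4),'F',s['force'].round(2),'gap',round(s['finger_gap'],3))
    print('M',M.round(3).tolist()); print('q',s['joints'].round(3))
    print('rotvec tool deg',np.degrees(R.from_matrix(M.T@G).as_rotvec()).round(2))
    e=np.array(tgt)-s['tcp_pos']
    print('shift current tool mm',(M.T@e*1000).round(1),'in goal-tool',(G.T@e*1000).round(1))
    r=s['tcp_pos'][:2]-ST; print('tcp in stop frame mm',(r@D[:2]*1000).round(1),(r@N[:2]*1000).round(1))
E
python3 - <<'E'
from h import *
plan([.458,-.074,.08])
E
```

```text
t 0.4 tcp [ 0.2276 -0.582   0.2225] F [-0.14  0.01  1.06] gap 0.997
M [[-0.931, -0.0, 0.364], [-0.364, 0.0, -0.931], [-0.0, -1.0, -0.0]]
q [ 1.175  0.332 -0.065  1.46   0.022  1.35  -0.088]
rotvec tool deg [1.000e-02 3.436e+01 0.000e+00]
shift current tool mm [-399.6  142.5 -389.2] in goal-tool [-110.2  142.5 -546.8]
tcp in stop frame mm -117.7 -431.4
```

>>> {"api": "play_rows", "payload": {
  "steps": [
    [[-50,0,-48.5],[0,0,0],0],
    [[-50,0,-48.5],[0,0,0],0],
    [[-50,0,-48.5],[0,0,0],0],
    [[-50,0,-48.5],[0,0,0],0],
    [[-50,0,-48.5],[0,0,0],0],
    [[-50,15,-48.5],[0,8.6,0],0],
    [[-40,20,-55],[0,8.6,0],0],
    [[-30,20,-50],[0,8.6,0],0]
  ],
  "grip_force": 20
}}

```text
time_s: 1.4
tcp_pos: [0.4311, -0.1381, 0.1735]
eef_rot: [-0.025, -0.706, 0.707, 0.024]
force: [0.9, -0.8, 0.2]
finger_gap: 0.173
```

Run:
```python
from h import *
b=ST+D[:2]*-.0075+N[:2]*.1245
plan([*b,.08])
snap('wrist','w1'); snap('top','top1')
```

```text
t 1.4 tcp [ 0.4311 -0.1381  0.1735] F [ 0.89 -0.82  0.18] gap 0.173
M [[-0.998, 0.001, -0.069], [0.069, -0.001, -0.998], [-0.001, -1.0, 0.001]]
q [ 0.707  0.013 -0.496  1.939  0.007  1.19  -1.432]
rotvec tool deg [-0.06  9.07 -0.08]
shift current tool mm [-23.8  93.4 -74.8] in goal-tool [-11.9  93.5 -77.5]
tcp in stop frame mm -19.4 47.0
```

View pics/w1.png

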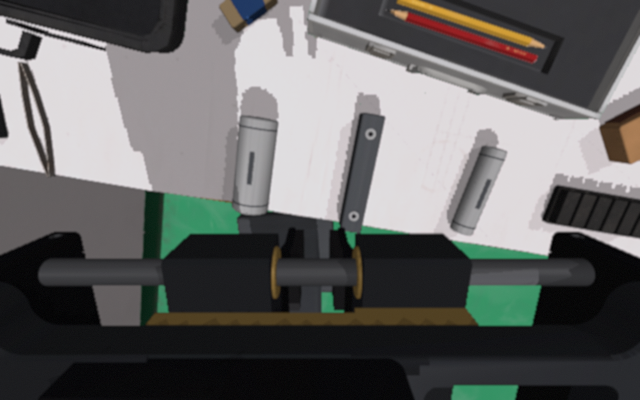

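```bash
cat >> h.py <<'E'
def wcloud(d,s):
    c,f=cal('wrist'); v,u=np.mgrid[0:400,0:640]
    P=np.stack([(u-c['cx'])/f*d,(v-c['cy'])/f*d,d],-1); H=np.array(c['hand_eye'])
    P=P@H[:3,:3].T+H[:3,3]
    return P@R.from_quat(s['eef_rot']).as_matrix().T+s['tcp_pos']
def bars(W,d,zmin=.012):
    z=W[...,2]; m=((z>zmin)&(z<.06)&(d>0)).astype(np.uint8)
    n,l,s,ce=cv2.connectedComponentsWithStats(m)
    for i in range(1,n):
        if 600<s[i,4]<9000:
            P=W[l==i]; q=P[:,:2]; zz=P[:,2]
            (cx,cy),(w,h),a=cv2.minAreaRect((q*1000).astype(np.float32))
            mu=q.mean(0); e=np.linalg.svd(q-mu,full_matrices=0)[2][0]
            r=np.array([cx,cy])/1000-ST
            print(s[i].tolist(),'rect',np.round([cx,cy,w,h,a],1),'pca ang',np.degrees(np.arctan2(e[1],e[0])).round(1),'stopframe',(r@D[:2]*1000).round(1),(r@N[:2]*1000).round(1),'z98',np.percentile(zz,98).round(4))
E
python3 - <<'E'
from h import *
s=monitor.read_state(); 
c=imaging.get_calibration('wrist');print(c)
d=np.load('w1.npy'); bars(wcloud(d,s),d)
print(); d=np.load('top0.npy'); bars(cloud('top',d),d)
E
```

```text
{'vertical_fov': 68.39941187143569, 'cx': 316.2274936956279, 'cy': 199.01488183440634, 'hand_eye': array([[-7.62239222e-05,  9.63449066e-01,  2.67891566e-01,
        -7.31019297e-02],
       [-3.59147089e-04, -2.67891576e-01,  9.63448999e-01,
        -1.61045873e-01],
       [ 9.99999933e-01, -2.27746144e-05,  3.66439674e-04,
         3.53929487e-04],
       [ 0.00000000e+00,  0.00000000e+00,  0.00000000e+00,
         1.00000000e+00]])}
[0, 0, 187, 54, 7238] rect [599.4  66.1 178.9  50.5  86.1] pca ang -97.9 stopframe 98.7 283.8 z98 0.0442
[220, 0, 54, 30, 897] rect [612.5 -78.3  24.2  47.3  28.4] pca ang -80.4 stopframe 143.9 146.0 z98 0.017
[340, 113, 46, 121, 2791] rect [ 440.4 -183.3   24.5  129.7   77.3] pca ang 167.5 stopframe -0.1 5.0 z98 0.0252
[612, 112, 28, 53, 1069] rect [ 460.9 -463.5   53.3   26.2    5.2] pca ang -165.9 stopframe 82.9 -263.4 z98 0.0223
[232, 116, 47, 99, 3609] rect [458.8 -69.6  39.2 100.6  77.1] pca ang 167.4 stopframe -7.8 119.9 z98 0.0386
[452, 146, 56, 90, 2086] rect [ 412.7 -314.2   25.4  100.7   72.4] pca ang 161.9 stopframe 2.3 -128.8 z98 0.0243
[
[... 413 characters left out ...]
 stopframe 235.5 -418.0 z98 0.0595
[84, 132, 53, 38, 1097] rect [540.6 237.3  87.9  61.8  82.7] pca ang -95.1 stopframe 2.9 437.4 z98 0.0167
[264, 166, 34, 59, 1251] rect [458.1 -74.   40.2 100.8  77. ] pca ang 166.9 stopframe -7.5 115.5 z98 0.0422
[491, 167, 54, 43, 1265] rect [ 470.1 -502.3   47.9   86.7   26. ] pca ang 116.1 stopframe 100.6 -299.1 z98 0.0273
[330, 169, 29, 73, 982] rect [ 439.4 -188.2   24.   129.9   77. ] pca ang 166.9 stopframe -0.0 0.0 z98 0.0296
[403, 193, 29, 57, 801] rect [ 410.5 -319.2   25.8  100.7   71.3] pca ang 161.4 stopframe 1.3 -134.1 z98 0.0286
[467, 224, 63, 35, 1310] rect [ 373.8 -464.2  109.6   41.1   76.4] pca ang -103.6 stopframe -1.8 -283.7 z98 0.0235
```

Run:
```python
import cv2
p=cv2.imread('pics/top0.png')[150:250,250:450]; cv2.imwrite('pics/c0.png',cv2.resize(p,None,fx=4,fy=4,interpolation=cv2.INTER_CUBIC))
```

```text
(no output)
```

View pics/c0.png

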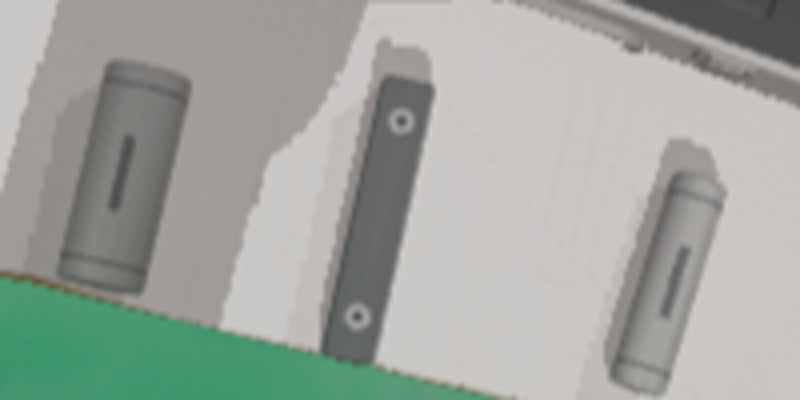

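>>> {"api": "play_rows", "payload": {
  "steps": [
    [[0,0,0],[0,9.1,0],0],
    [[-3,16,-20],[0,0,0],0],
    [[-3,16,-20],[0,0,0],0],
    [[-3,16,-20],[0,0,0],0],
    [[-3,15,-20],[0,0,0],0],
    [[0,0,0],[0,0,0],0],
    [[0,0,0],[0,0,0],0],
    [[0,0,0],[0,0,0],0]
  ]
}}

```text
time_s: 2.5
tcp_pos: [0.4599, -0.0655, 0.111]
eef_rot: [-0.079, -0.702, 0.703, 0.079]
force: [0.4, 0.1, 0.2]
finger_gap: 0.004
```

Run:
```python
from h import *
b=ST+D[:2]*-.0075+N[:2]*.1275
s=monitor.read_state(); p,d=snap('wrist','w2'); plan([*b,.06]); bars(wcloud(d,s),d)
snap('scene','s2')
```

```text
t 2.55 tcp [ 0.4599 -0.0653  0.1109] F [-0.75 -1.    0.09] gap 0.006
M [[-0.975, 0.001, -0.222], [0.222, -0.001, -0.975], [-0.001, -1.0, 0.0]]
q [ 0.595  0.121 -0.578  1.981  0.076  1.06  -1.812]
rotvec tool deg [-0.03  0.16 -0.05]
shift current tool mm [-0.1 50.9 -3.2] in goal-tool [-0.2 50.9 -3.2]
tcp in stop frame mm -7.7 124.3
[263, 0, 65, 44, 1576] rect [612.8 -83.3  24.8  46.8  29.3] pca ang -79.9 stopframe 145.4 141.2 z98 0.0187
[0, 88, 58, 34, 913] rect [588.9 146.8  21.3  51.3  10.2] pca ang -76.9 stopframe 70.3 360.0 z98 0.0241
[432, 118, 50, 141, 4568] rect [ 442.4 -187.7   25.   124.9   76.7] pca ang 167.3 stopframe 2.9 1.1 z98 0.0265
[571, 134, 69, 107, 3540] rect [ 415.4 -317.9   24.    94.1   71.3] pca ang 161.9 stopframe 5.8 -131.7 z98 0.0259
[302, 144, 47, 90, 3885] rect [469.5 -76.1  39.9  79.4  77.2] pca ang 168.3 stopframe 4.1 116.0 z98 0.0398
```

View pics/w2.png

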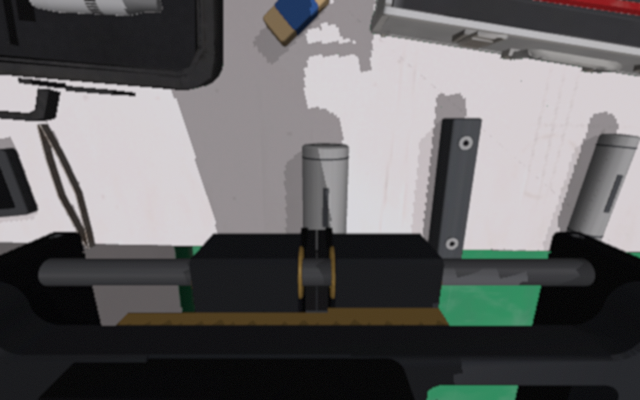

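View pics/s2.png

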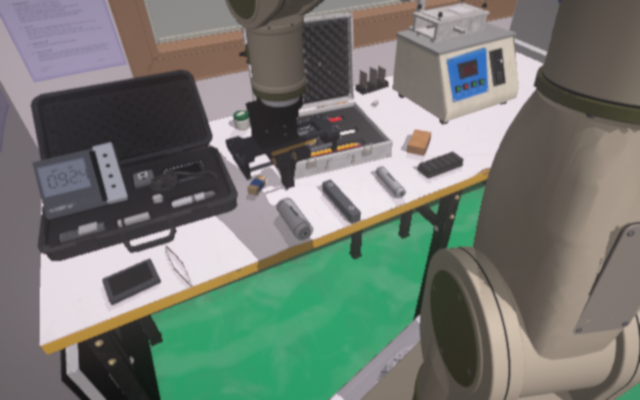

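>>> {"api": "play_rows", "payload": {
  "steps": [
    [[0,30,0],[0,0,0],0],
    [[0,30,0],[0,0,0],0],
    [[0,5,0],[0,0,0],0],
    [[0,2,0],[0,0,0],0],
    [[0,2,0],[0,0,0],0],
    [[0,1,0],[0,0,0],0],
    [[0,0,0],[0,0,0],0],
    [[0,0,0],[0,0,0],0]
  ]
}}

```text
time_s: 3.6
tcp_pos: [0.4599, -0.0645, 0.0406]
eef_rot: [-0.079, -0.703, 0.703, 0.079]
force: [0.8, 0.1, 0.2]
finger_gap: 0.009
```

>>> {"api": "play_rows", "payload": {
  "steps": [
    [[0,0.5,0],[0,0,0],0],
    [[0,0.5,0],[0,0,0],0],
    [[0,0.5,0],[0,0,0],0],
    [[0,0.5,0],[0,0,0],0],
    [[0,0,0],[0,0,0],0],
    [[0,0,0],[0,0,0],0],
    [[0,0,0],[0,0,0],0],
    [[0,0,0],[0,0,0],0]
  ]
}}

```text
time_s: 4.6
tcp_pos: [0.4603, -0.064, 0.0395]
eef_rot: [-0.079, -0.703, 0.703, 0.078]
force: [-4.0, 3.6, 17.1]
finger_gap: 0.004
```

Run:
```python
from h import *
plan([.458,-.074,.04])
for i in range(3):
    snap('scene','s3'); print(monitor.read_state()['force'])
```

```text
t 4.6 tcp [ 0.4603 -0.064   0.0395] F [-4.    3.57 17.08] gap 0.004
M [[-0.975, 0.001, -0.221], [0.221, -0.0, -0.975], [-0.001, -1.0, 0.0]]
q [ 0.566  0.23  -0.568  2.042  0.157  0.91  -1.879]
rotvec tool deg [-0.01  0.25 -0.03]
shift current tool mm [-0.  -0.5 10.3] in goal-tool [-0.  -0.5 10.3]
tcp in stop frame mm -7.6 125.7
[-5.06113551  2.33874195 15.98997269]
[-4.824703    3.36292302 16.23228128]
[-5.21554527  1.78717223 16.5030465 ]
```

View pics/s3.png

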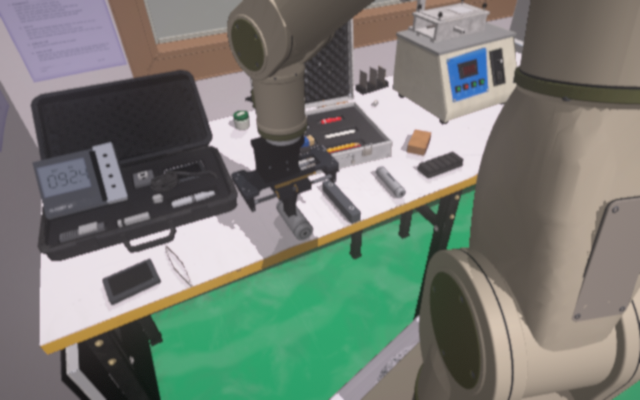

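>>> {"api": "play_rows", "payload": {
  "steps": [
    [[0,0,4],[0,0,0],0],
    [[0,0,4],[0,0,0],0],
    [[0,0,5],[0,0,0],0],
    [[0,0,5],[0,0,0],0],
    [[0,0,5],[0,0,0],0],
    [[0,0,5],[0,0,0],0],
    [[0,0,2],[0,0,0],0],
    [[0,0,0],[0,0,0],0]
  ]
}}

```text
time_s: 5.75
tcp_pos: [0.4535, -0.0943, 0.0398]
eef_rot: [-0.079, -0.702, 0.703, 0.079]
force: [-8.7, -0.0, 21.0]
finger_gap: 0.005
```

Run:
```python
from h import *
s=monitor.read_state(); p,d=snap('wrist','w4'); plan([.458,-.074,.04]); bars(wcloud(d,s),d)
p,d=snap('top','top4'); bars(cloud('top',d),d)
```

```text
t 5.8 tcp [ 0.4535 -0.0942  0.0398] F [-7.06 -0.32 20.98] gap 0.003
M [[-0.975, 0.0, -0.221], [0.221, -0.001, -0.975], [-0.001, -1.0, 0.001]]
q [ 0.614  0.224 -0.547  2.046  0.148  0.908 -1.808]
rotvec tool deg [-0.07  0.21 -0.03]
shift current tool mm [  0.1  -0.2 -20.7] in goal-tool [  0.1  -0.2 -20.7]
tcp in stop frame mm -7.4 94.8
[400, 0, 240, 42, 5558] rect [ 546.2 -233.6  139.    14.3   69.5] pca ang -111.2 stopframe 114.2 -20.2 z98 0.049
[433, 119, 65, 140, 6450] rect [ 459.8 -192.    24.9   88.7   76.9] pca ang 167.1 stopframe 20.8 0.9 z98 0.0264
[274, 153, 65, 93, 5295] rect [480.1 -94.1  39.9  51.2  76.7] pca ang 172.0 stopframe 18.5 100.8 z98 0.0554
[439, 286, 32, 26, 744] rect [ 386.9 -176.8   20.9   21.6   76.9] pca ang -175.7 stopframe -53.7 -0.7 z98 0.0266
[0, 0, 63, 190, 2937] rect [647.8 384.7   7.2 367.1  75. ] pca ang 165.0 stopframe 74.2 605.1 z98 0.0589
[563, 0, 66, 36, 1463] rect [ 788.6 -662.7  110.5   44.    82. ] pca ang -100.7 stopframe 447.0 -383.8 z98 0.0583
[583, 51, 57, 146, 1572] rect [ 575.  -648.7  263.1   96.2    9.9] pca ang 176.5 stopframe 235.7 -418.2 z98 0.0593
[85, 132, 51, 38, 1112] rect [540.9 238.1  86.9  61.1  82.4] pca ang -99.5 stopframe 3.0 438.2 z98 0.0167
[491, 167, 54, 42, 1267] rect [ 469.9 -501.9   47.8   86.8   26.1] pca ang 116.2 stopframe 100.3 -298.8 z98 0.0274
[403, 193, 29, 57, 801] rect [ 410.6 -319.2   25.5  100.9   71.6] pca ang 161.6 stopframe 1.4 -134.2 z98 0.0283
[466, 224, 64, 35, 1303] rect [ 374.4 -464.3  108.7   41.2   76.3] pca ang -103.7 stopframe -1.2 -283.7 z98 0.0238
```

View pics/w4.png

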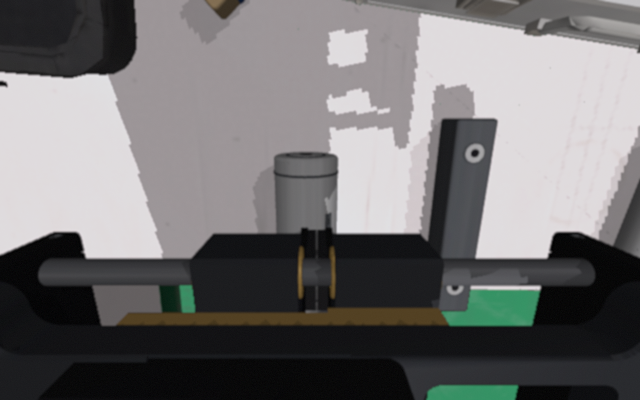

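>>> {"api": "play_rows", "payload": {
  "steps": [
    [[0,-8,0],[0,0,0],0],
    [[0,-4,0],[0,0,0],0],
    [[0,0,-10],[0,0,0],0],
    [[0,0,-7],[0,0,0],0],
    [[0,0,0],[0,0,0],0],
    [[0,8,0],[0,0,0],0],
    [[0,4,0],[0,0,0],0],
    [[0,0,0],[0,0,0],0]
  ]
}}

```text
time_s: 6.85
tcp_pos: [0.4571, -0.0765, 0.0389]
eef_rot: [0.078, 0.703, -0.703, -0.079]
force: [-4.2, 4.1, 15.1]
finger_gap: 0.008
```

Run:
```python
from h import *
s=monitor.read_state(); p,d=snap('wrist','w5'); plan([.458,-.074,.04]); bars(wcloud(d,s),d)
```

```text
t 6.9 tcp [ 0.4571 -0.0766  0.0389] F [-4.62  4.57 15.57] gap 0.005
M [[-0.975, -0.0, -0.221], [0.221, 0.0, -0.975], [0.0, -1.0, -0.0]]
q [ 0.587  0.228 -0.56   2.045  0.153  0.908 -1.849]
rotvec tool deg [0.01 0.24 0.02]
shift current tool mm [-0.3 -1.1 -2.7] in goal-tool [-0.3 -1.1 -2.7]
tcp in stop frame mm -7.9 112.7
[441, 0, 199, 36, 3967] rect [ 548.9 -226.4  115.6   13.2   68.1] pca ang -110.9 stopframe 115.3 -12.6 z98 0.0468
[458, 118, 73, 141, 6853] rect [ 457.2 -191.2   25.3   94.5   76.9] pca ang 166.6 stopframe 18.1 1.1 z98 0.0264
[301, 153, 67, 94, 5371] rect [480.5 -93.7  39.9  50.8  77.3] pca ang 157.8 stopframe 18.8 101.4 z98 0.0557
[453, 286, 46, 26, 1080] rect [ 387.6 -175.1   24.7   21.2   77.9] pca ang -94.7 stopframe -53.4 1.1 z98 0.0266
```

Bar stayed put (~101); palm is 11 mm behind its axis. Next stroke: 42 mm.

>>> {"api": "play_rows", "payload": {
  "steps": [
    [[0,0,4],[0,0,0],0],
    [[0,0,6],[0,0,0],0],
    [[0,0,7],[0,0,0],0],
    [[0,0,7],[0,0,0],0],
    [[0,0,7],[0,0,0],0],
    [[0,0,7],[0,0,0],0],
    [[0,0,4],[0,0,0],0],
    [[0,0,0],[0,0,0],0]
  ]
}}

```text
time_s: 7.9
tcp_pos: [0.4477, -0.1193, 0.039]
eef_rot: [-0.079, -0.702, 0.703, 0.079]
force: [-3.8, -1.0, 13.7]
finger_gap: 0.007
```

>>> {"api": "play_rows", "payload": {
  "steps": [
    [[0,-8,0],[0,0,0],0],
    [[0,-4,0],[0,0,0],0],
    [[0,0,-10],[0,0,0],0],
    [[0,0,-10],[0,0,0],0],
    [[0,0,0],[0,0,0],0],
    [[0,0,0],[0,0,0],0],
    [[0,4,0],[0,0,0],0],
    [[0,0,0],[0,0,0],0]
  ]
}}

```text
time_s: 8.9
tcp_pos: [0.4517, -0.0988, 0.046]
eef_rot: [-0.079, -0.703, 0.703, 0.079]
force: [0.4, 0.7, -0.3]
finger_gap: 0.008
```

Run:
```python
from h import *
s=monitor.read_state(); p,d=snap('wrist','w6'); plan([.458,-.074,.04]); bars(wcloud(d,s),d)
```

```text
t 8.95 tcp [ 0.4518 -0.0988  0.0462] F [-0.16 -0.44 -0.41] gap 0.007
M [[-0.975, -0.001, -0.221], [0.221, -0.0, -0.975], [0.001, -1.0, 0.0]]
q [ 0.626  0.212 -0.547  2.043  0.138  0.922 -1.789]
rotvec tool deg [-0.01  0.21  0.03]
shift current tool mm [ -0.6   6.1 -25.5] in goal-tool [ -0.5   6.2 -25.5]
tcp in stop frame mm -8.0 89.9
[373, 0, 267, 57, 6910] rect [ 546.3 -234.6  158.8   21.8   73.5] pca ang -111.3 stopframe 114.6 -21.2 z98 0.0496
[424, 117, 60, 142, 6047] rect [ 458.1 -191.4   25.1   93.    77.2] pca ang 168.1 stopframe 19.0 1.1 z98 0.0264
[301, 151, 64, 90, 5154] rect [ 474.4 -114.8   40.2   53.    76.8] pca ang 163.4 stopframe 17.6 79.3 z98 0.0552
[606, 164, 34, 94, 1639] rect [ 416.3 -308.1   12.7   62.6   82. ] pca ang 166.9 stopframe 4.5 -122.1 z98 0.0243
```

View pics/w6.png

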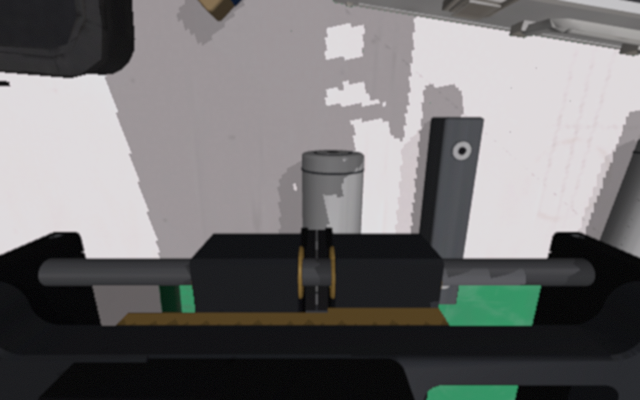

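>>> {"api": "play_rows", "payload": {
  "steps": [
    [[0,6,0],[0,0,0],0],
    [[0,2,0],[0,0,0],0],
    [[0,0,5],[0,0,0],0],
    [[0,0,8],[0,0,0],0],
    [[0,0,9],[0,0,0],0],
    [[0,0,9],[0,0,0],0],
    [[0,0,8],[0,0,0],0],
    [[0,0,3],[0,0,0],0]
  ]
}}

```text
time_s: 9.95
tcp_pos: [0.4429, -0.1405, 0.0391]
eef_rot: [-0.079, -0.702, 0.703, 0.079]
force: [-2.4, -0.1, 9.7]
finger_gap: 0.006
```

>>> {"api": "play_rows", "payload": {
  "steps": [
    [[0,0,0],[0,0,0],0],
    [[0,-8,0],[0,0,0],0],
    [[0,-4,0],[0,0,0],0],
    [[0,0,-10],[0,0,0],0],
    [[0,0,-11],[0,0,0],0],
    [[0,0,0],[0,0,0],0],
    [[0,4,0],[0,0,0],0],
    [[0,0,0],[0,0,0],0]
  ]
}}

```text
time_s: 10.95
tcp_pos: [0.447, -0.1193, 0.0459]
eef_rot: [-0.078, -0.703, 0.703, 0.079]
force: [0.1, 0.6, 0.0]
finger_gap: 0.006
```

Run:
```python
from h import *
s=monitor.read_state(); p,d=snap('wrist','w7'); plan([.458,-.074,.04]); bars(wcloud(d,s),d)
```

```text
t 11.0 tcp [ 0.4471 -0.1193  0.0461] F [-0.43 -0.86  0.16] gap 0.005
M [[-0.975, -0.001, -0.221], [0.221, -0.0, -0.975], [0.001, -1.0, 0.0]]
q [ 0.659  0.211 -0.533  2.042  0.134  0.922 -1.74 ]
rotvec tool deg [-0.01  0.2   0.03]
shift current tool mm [ -0.6   6.1 -46.6] in goal-tool [ -0.4   6.1 -46.6]
tcp in stop frame mm -7.9 68.8
[0, 0, 98, 79, 7066] rect [ 5.908e+02 -3.000e-01  5.270e+01  4.030e+01  8.870e+01] pca ang -70.6 stopframe 105.3 217.2 z98 0.0452
[332, 0, 308, 57, 8872] rect [ 542.7 -244.8  185.1   24.3   74. ] pca ang -110.4 stopframe 113.4 -31.9 z98 0.0497
[395, 117, 54, 131, 5102] rect [ 462.2 -192.6   24.6   84.5   76.9] pca ang 167.9 stopframe 23.2 0.9 z98 0.0264
[581, 138, 59, 112, 4094] rect [ 425.5 -320.7   23.3   73.3   72.9] pca ang 166.7 stopframe 16.3 -132.3 z98 0.0259
[301, 151, 65, 91, 5136] rect [ 469.4 -135.7   39.5   53.3   77.4] pca ang 162.7 stopframe 17.4 57.9 z98 0.0548
```

View pics/w7.png

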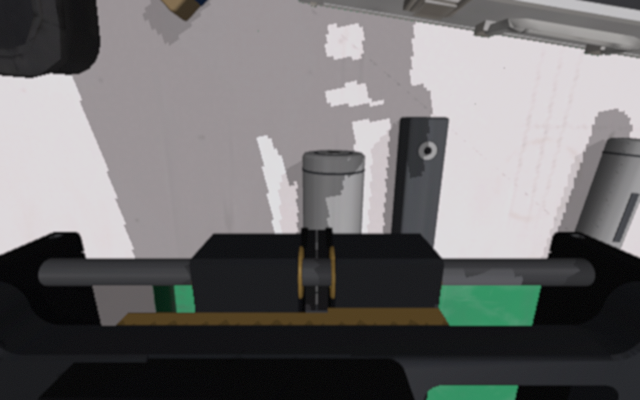

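>>> {"api": "play_rows", "payload": {
  "steps": [
    [[0,6,0],[0,0,0],0],
    [[0,2,0],[0,0,0],0],
    [[0,0,5],[0,0,0],0],
    [[0,0,8],[0,0,0],0],
    [[0,0,8],[0,0,0],0],
    [[0,0,8],[0,0,0],0],
    [[0,0,6],[0,0,0],0],
    [[0,0,3],[0,0,0],0]
  ]
}}

```text
time_s: 12.0
tcp_pos: [0.4392, -0.1571, 0.0395]
eef_rot: [-0.079, -0.702, 0.703, 0.079]
force: [-5.4, 0.8, 15.9]
finger_gap: 0.007
```

>>> {"api": "play_rows", "payload": {
  "steps": [
    [[0,0,0],[0,0,0],0],
    [[0,-8,0],[0,0,0],0],
    [[0,-4,0],[0,0,0],0],
    [[0,0,-9],[0,0,0],0],
    [[0,0,-9],[0,0,0],0],
    [[0,0,0],[0,0,0],0],
    [[0,4,0],[0,0,0],0],
    [[0,0,0],[0,0,0],0]
  ]
}}

```text
time_s: 13.0
tcp_pos: [0.4426, -0.1388, 0.0459]
eef_rot: [-0.078, -0.703, 0.703, 0.079]
force: [0.2, -0.2, -0.0]
finger_gap: 0.007
```

Run:
```python
from h import *
s=monitor.read_state(); p,d=snap('wrist','w8'); plan([.458,-.074,.04]); bars(wcloud(d,s),d,.03)
bars(wcloud(d,s),d)
```

```text
t 13.05 tcp [ 0.4427 -0.1387  0.0461] F [-0.13 -0.22 -0.25] gap 0.006
M [[-0.975, -0.001, -0.221], [0.221, 0.0, -0.975], [0.001, -1.0, 0.0]]
q [ 0.689  0.211 -0.519  2.04   0.131  0.922 -1.695]
rotvec tool deg [-0.01  0.21  0.03]
shift current tool mm [ -0.6   6.1 -66.5] in goal-tool [ -0.3   6.1 -66.5]
tcp in stop frame mm -7.9 48.9
[0, 0, 39, 78, 2514] rect [584.2 -13.6  13.6  43.9  50.1] pca ang 142.4 stopframe 101.8 202.7 z98 0.0455
[367, 0, 273, 58, 8823] rect [ 535.8 -264.7  150.9   25.    76.1] pca ang -107.2 stopframe 111.2 -52.9 z98 0.0498
[301, 155, 61, 86, 4270] rect [ 466.6 -154.6   35.4   49.7   74.7] pca ang 162.1 stopframe 18.9 38.9 z98 0.0558
[0, 0, 64, 78, 4464] rect [587.  -13.3  18.6  48.4  44.9] pca ang 143.8 stopframe 104.5 203.6 z98 0.0452
[367, 117, 49, 117, 4774] rect [ 464.8 -193.4   24.5   79.    77. ] pca ang 166.8 stopframe 26.0 0.6 z98 0.0264
[553, 138, 78, 101, 4366] rect [ 427.8 -322.3   23.8   67.9   72.1] pca ang 161.1 stopframe 18.9 -133.3 z98 0.0258
[301, 151, 64, 90, 5108] rect [ 465.2 -155.2   39.9   52.6   76.3] pca ang 162.7 stopframe 17.7 37.9 z98 0.0552
```

View pics/w8.png

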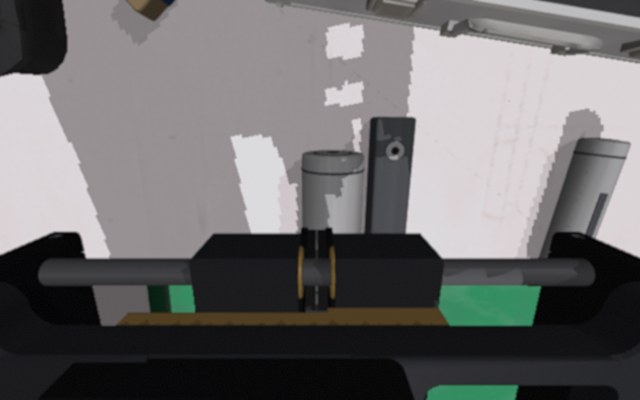

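>>> {"api": "play_rows", "payload": {
  "steps": [
    [[0,6,0],[0,0,0],0],
    [[0,2,0],[0,0,0],0],
    [[0,0,3],[0,0,0],0],
    [[0,0,4],[0,0,0],0],
    [[0,0,3],[0,0,0],0],
    [[0,0,2],[0,0,0],0],
    [[0,0,1],[0,0,0],0],
    [[0,0,1],[0,0,0],0]
  ]
}}

```text
time_s: 14.05
tcp_pos: [0.4408, -0.15, 0.04]
eef_rot: [0.078, 0.703, -0.702, -0.078]
force: [-7.5, 13.9, 28.2]
finger_gap: 0.005
```

Run:
```python
from h import *
s=monitor.read_state(); p,d=snap('wrist','w9'); plan([.458,-.074,.04]); bars(wcloud(d,s),d,.03)
```

```text
t 14.1 tcp [ 0.4409 -0.15    0.04  ] F [-7.11 12.47 27.34] gap 0.004
M [[-0.976, 0.001, -0.22], [0.22, 0.002, -0.976], [-0.0, -1.0, -0.002]]
q [ 0.704  0.224 -0.51   2.041  0.136  0.908 -1.671]
rotvec tool deg [ 0.1   0.31 -0.01]
shift current tool mm [ -0.    0.1 -77.9] in goal-tool [  0.4  -0.  -77.9]
tcp in stop frame mm -7.2 37.5
[296, 157, 58, 89, 4443] rect [ 466.4 -161.    33.7   47.2   77.1] pca ang 163.9 stopframe 20.2 32.5 z98 0.0566
```

View pics/w9.png

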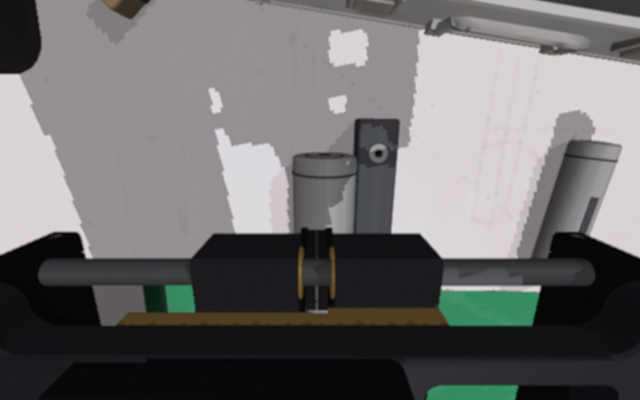

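>>> {"api": "play_rows", "payload": {
  "steps": [
    [[0,-1,0],[0,0,0],0],
    [[0,-1,0],[0,0,0],0],
    [[0,-4,0],[0,0,0],0],
    [[0,-30,0],[0,0,0],0],
    [[0,-40,-20],[0,0,0],0],
    [[0,-40,-60],[0,0,0],0],
    [[0,0,-60],[0,0,0],0],
    [[0,0,0],[0,0,0],0]
  ]
}}

```text
time_s: 15.1
tcp_pos: [0.4698, -0.0191, 0.1498]
eef_rot: [0.077, 0.703, -0.703, -0.076]
force: [-0.1, -0.1, 0.2]
finger_gap: 0.002
```

Run:
```python
from h import *
s=monitor.read_state(); p,d=snap('wrist','w10'); plan([.458,-.074,.04]); bars(wcloud(d,s),d,.03); print();bars(wcloud(d,s),d,.012)
print('top');p,d=snap('top','top10'); W=cloud('top',d); bars(W,d,.033); print();bars(W,d)
```

```text
t 15.15 tcp [ 0.4692 -0.0219  0.1492] F [-0.82 -0.83  0.06] gap 0.007
M [[-0.976, 0.0, -0.218], [0.218, -0.0, -0.976], [-0.0, -1.0, 0.0]]
q [ 0.572  0.093 -0.645  1.923  0.062  1.145 -1.886]
rotvec tool deg [-0.01  0.43 -0.01]
shift current tool mm [ -0.3 109.2  53.2] in goal-tool [ -0.8 109.2  53.3]
tcp in stop frame mm -8.3 168.7
[426, 0, 214, 73, 8376] rect [ 561.6 -234.5  194.8   39.7   64.2] pca ang 68.1 stopframe 129.5 -17.6 z98 0.0501
[543, 0, 97, 15, 709] rect [ 581.3 -279.9   83.4    8.3   71.2] pca ang -107.9 stopframe 158.9 -57.4 z98 0.0351
[130, 4, 110, 25, 1901] rect [645.   54.8  90.3  15.4  74. ] pca ang 74.7 stopframe 145.7 283.0 z98 0.0365
[511, 5, 129, 27, 1272] rect [ 574.1 -267.1  114.3    8.5   70.2] pca ang -110.3 stopframe 149.1 -46.6 z98 0.0352
[542, 61, 92, 20, 772] rect [ 528.3 -270.8   71.3    7.1   69.2] pca ang -111.5 stopframe 105.2 -60.5 z98 0.0468
[434, 143, 48, 102, 3347] rect [ 440.2 -154.6   34.5  100.3   77.4] pca ang 167.0 stopframe -6.8 32.9 z98 0.0396

[325, 0, 59, 54, 1693] rect [614.2 -85.4  24.6  52.1  29.2] pca ang -65.3 stopframe 147.2 139.
[... 1305 characters left out ...]
 447.3 -384.0 z98 0.0585
[50, 26, 90, 69, 2889] rect [692.9 270.  149.6  90.3  67.1] pca ang -113.5 stopframe 143.9 503.5 z98 0.0491
[583, 53, 57, 144, 1566] rect [ 574.4 -647.9  262.4   96.1   10.1] pca ang 176.7 stopframe 235.0 -417.6 z98 0.0595
[490, 167, 55, 43, 1275] rect [ 470.2 -502.5   47.9   86.6   26. ] pca ang 116.1 stopframe 100.7 -299.4 z98 0.0272
[310, 169, 49, 73, 2228] rect [ 444.  -168.9   63.9  130.2   76.9] pca ang 162.6 stopframe 0.1 19.8 z98 0.0415
[403, 193, 29, 57, 800] rect [ 410.6 -319.1   25.4  100.5   71.2] pca ang 161.6 stopframe 1.4 -134.0 z98 0.0286
[467, 224, 63, 35, 1307] rect [ 374.  -464.3  109.3   40.4   76.1] pca ang -103.9 stopframe -1.6 -283.7 z98 0.0237
```

View pics/w10.png

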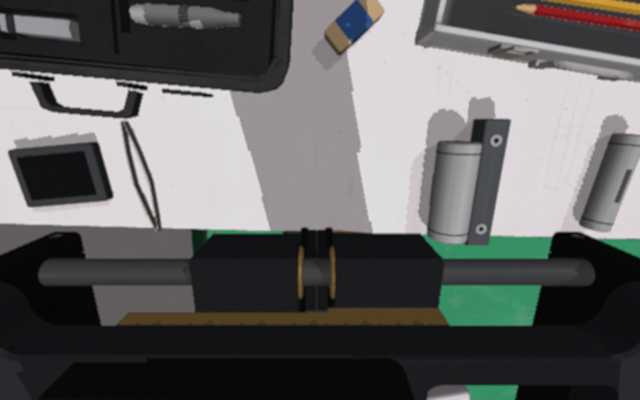

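View pics/top10.png

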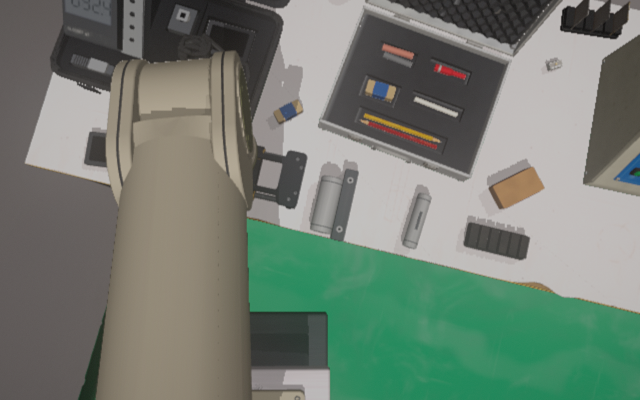

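The thick bar lies flush against the stop: its axis is 32 mm from the middle line, it is 7 mm off centre lengthwise, and it is parallel. The thin bar hasn't moved and the arm is clear, so I'm handing in.

```bash
python3 -c "
from station import env
print(env.finish_job())"
```

```text
the job is handed in; nothing more can be done
None
```

I rolled the thick bar to the stop with the closed fingertips pressing on top of it, then raised the arm clear and handed the job in at about 15 s. It took five strokes, lifting and moving the palm back between each. The hand-in gave no verdict.

- **Thick bar:** the last top and wrist views put its axis about 32 mm from the stop's middle line, which means it touches the side. It is about 7 mm off the stop's middle lengthwise and parallel within about 0.5°.
- **Rolling:** the first stroke moved the bar about 15 mm, and the mark on its top turned out of sight. The grasp point stayed at about 58 mm or higher throughout. The largest force I read was about 32 N, during the last push against the stop.
- **Thin bar:** the top camera shows it within about 0.2 mm of where it started.
- **Disagreement:** the cameras differ by 2–3 mm in height and about 1 mm sideways, in line with the stated calibration. The first wrist reading was about 5 mm off because the arm was still moving, and I replaced it with a later one.

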